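Shut the mixing corner up for the night

TASK

Shut this mixing corner up for the night with your fingertips: push the blue drip tray in under the low green shelf until its front is flush with the front edges of the shelf's side panels (there is no stop, so do not push it in past them), with the spatula still lying in it, and push the lid of the steel brush box down until it is fully shut. Do them in either order; do not pick anything up, do not open the lid or the tray any further, and leave the tin, the jars, the can and the stir paddle in its holder standing where they are.

Things in the scene. Friction and masses are not known exactly. Their poses are not given: they have to be found in the camera images.
- mix_shelf: Low green metal shelf fixed to the bench, 316 mm wide (y). Origin: on the bench, midway between the front edges of its side panels (66 mm high, back to x = 240 mm). x points to its back, the way the tray goes in. The deck starts 20 mm behind the origin, top 78 mm high; what stands on it is 95 mm or more behind the origin, up to 255 mm high. Shelf and box may swap sides.
- tray (a joint): How far the drip tray is pulled out (m): 0 = the outer face of its front panel is flush with the front edges of the shelf's side panels; negative = pushed in too far (there is no stop at 0, only one at -0.03). It starts 45 to 85 mm out. It runs straight along the shelf's x axis; friction about 2 N plus 4 N per m/s, no spring; it stays where it is left.
- tray_front (a point): Centre of the outer (robot-side) face of the tray's front panel; same axes as the shelf. The panel is a flat plain face 280 mm wide, from 8 to 62 mm above the bench (this point is at 35 mm), 6 mm thick. Behind it the tray is 270 mm wide, 200 mm long, walls up to 44 mm, inner floor 12 mm above the bench.
- brush_box: Steel box fixed to the bench, 170 mm (x) by 180 mm (y), its rim 90 mm above its underside, with a hinged lid; it stands on a dark plinth of varying height (underside 10 to 40 mm above the bench) over a plywood base 200 x 210 x 8 mm. Origin: centre of the box's underside; x axis towards the hinge side (away from the robot), z up.
- lid (a joint): Opening angle of the lid (rad): 0 = fully shut, flat on the rim (a hard stop), growing as its robot-side edge rises; starts 0.6 to 1.1. Stiff hinge (0.4 N m of friction, lid 0.3 kg): the lid stays where it is left and about 2 to 6 N near its free edge moves it.
- lid_hinge (a point): Middle of the lid's hinge line, which runs along the box's y axis, 85 mm behind the box's centre and 90 mm above its underside (100 to 130 mm above the bench).
- lid_edge (a point): Middle of the lid's free (robot-side when shut) edge, on its upper face. The lid is a plain flat steel plate 6 mm thick, 184 mm wide and 176 mm from hinge line to free edge; its underside lies in the plane of the hinge line.
- spatula: Stainless spatula lying loose in the tray, about 220 mm long along the tray's width, blade 50 mm wide and 4 mm thick, handle 12 mm thick. Origin: on its underside near the middle. It rides along with the tray.
- spout_tin: Steel tin, 55 x 85 x 115 mm, with a twist cap spout (141 mm high over all), loose on the shelf's deck. Origin: centre of its underside. Leave alone.
- glass_jar: Closed clear glass jar, 62 mm in diameter, 100 mm high, loose on the shelf's deck. Origin: centre of its underside. Leave alone.
- paddle_holder: Slotted dark wooden block, 60 x 70 x 50 mm, loose on the shelf's deck. Origin: centre of its underside. Leave alone.
- paddle: Wooden stir paddle, 8 x 27 x 160 mm, upright in the holder's slot, its top 170 mm above the deck. Origin: centre of its foot. Leave alone.
- round_can: Round can, 70 mm in diameter, 90 mm high, on the bench behind the brush box. Origin: centre of its underside. Leave alone.
- small_jar: Small closed glass jar, 48 mm in diameter, 45 mm high, on the bench in front of the tray, towards its left, middle or right (its axis 45 to 105 mm before the front panel and up to 90 mm off the tray's centre line). Origin: centre of its underside. Leave alone.
Mind the look-alikes: they are no part of the job. There is more than one size of the spatula; the one meant has the size given above.

How it is judged:
At the end, for the whole second after the job is handed in: The tray's front is flush with the side panels to within 6 mm either way, the lid shut to within 0.05 rad (9 mm at its edge), and the spatula lies at rest in the tray (value of joint tray between -0.006 and 0.006 m and value of joint lid below 0.05 rad and x of spatula in the frame of tray_front between 0 and 0.2 m and y of spatula in the frame of tray_front between -0.135 and 0.135 m and z of spatula in the frame of tray_front below 0.01 m and linear speed of spatula below 0.03 m/s); the robot touches nothing.
It fails at once if the spatula is lifted out of the tray (more than 30 mm off its floor) (z of spatula in the frame of tray_front above 0.007 m).
It fails at once if the lid is raised well beyond where it started (value of joint lid above 1.25 rad).
It fails at once if the tray is pulled out further than it stood (value of joint tray above 0.11 m).
It fails at once if the tin, a jar, the can, the paddle or its holder is moved by more than 20 mm, lifted or knocked over (distance of any of spout_tin, glass_jar, paddle_holder, paddle, round_can, small_jar from where it was at the start of the episode above 0.02 m or angle between any of spout_tin, glass_jar, paddle_holder, paddle, round_can, small_jar's own z axis and vertical above 0.4 rad).
It also fails if it takes over 42 s, if anything falls off the work surface, if the arm or the gripper's body presses on something with over 40 N, if the wrist force passes 120 N, or if a joint passes its speed limit or range.

ROBOT

A 6-joint arm with a two-finger parallel gripper is mounted at the origin on the work surface. World frame = base frame: x ahead of the robot, y to its left, z up, the work surface at z = 0. Lengths are in m, angles in rad, forces in N, time in s.
With the tool pointing down it reaches from about 0.225 to 0.875 m from the base axis. Payload 3.4 kg.
Tool frame: the origin (TCP) lies where the fingers leave the gripper's body, on its centre line; the fingertips stand 73 mm ahead of it and the grasp point (between the pads) lies 54 mm ahead of it; x points along the fingers, y is the direction in which the jaws open and shut, and the axes are right-handed (so a half turn about x gives the same grasp; the last joint's range is limited). The gripper opens to 85 mm and grips with 20 to 120 N. Pads are 22 mm wide; open, the fingers measure 114 mm over their backs; the gripper's body (76 mm by 85 mm) begins 54 mm behind the grasp point. The pads swing forward as they close: fully open they stand 13 mm farther back than shut.
Start: joints at [-0.121, 0.276, 1.505, -0, 1.361, -0.121], TCP at [0.575, -0, 0.304] pointing down, gripper open.
Joint ranges: [-2.89, 2.89], [-0.75, 2.08], [0.22, 2.7], [-1.18, 4.32], [0.11, 2.71], [-2.7, 2.7]. Speed limits (rad/s): [2.57, 2.57, 3.14, 3.14, 3.14, 3.14].

INTERFACE

Orientations are given as a unit quaternion [w, x, y, z].
In Python, from rig import manip gives the robot as it stands.
- The arm moves only by the tool play_rows, never from a script. Its argument "steps" is a list of rows, each a list of 5 numbers: the closure, from 0 (fully open) to 1 (shut), then the shift along the tool's x, y, z as a fraction of full scale, then the turn about the tool's x as a fraction of full scale. In form: [[grip, tx, ty, tz, twist], ...]. A call has 1 to 20 rows; each row shifts and turns the commanded pose from where the row before left it, along the tool's axes as they then stand; what a row does not reach is not made up. Full scale, the value 1, is 0.03 m for a shift and 6 degrees for a turn. A row lasts 1/10 s, in which the tool goes at most 50 mm and 8.59 degrees, less where a joint would pass 70% of its speed; a pose out of reach is approached as far as the arm can. A call with a number of a shift or a turn outside -1 to 1 is refused whole. A call with a gripper value outside its range is refused whole. The fingers move at their own pace and stop on an object; "newtons" is the grip in N (left out, the last holds). Time passes only in rows, so rows that do not move let the fingers close. It gives the time, the measured TCP pose, the force and the opening at its end, in the units of the state.
- manip.get_state(): the state, without advancing time (a new reading comes with each control period).
- manip.get_image(name): name is "scene" or "side" or "wrist"; returns (picture, depth): 384x512x3 uint8, red, green, blue; 384x512 float32, m along the optical axis (not along the pixel's ray), 0 where there is no reading.
- manip.camera_model(name): a dict with "mtx" (3x3 intrinsics, pixels), "R" (3x3) and "t" (3): a world point X has camera coordinates R X + t. Camera axes: x right, y down, z forward; pixel columns grow to the right and rows downward; lengths in m; the calibration is good to about 2 mm. A picture is of the moment at which its call begins: read the wrist's pose just before it. camera_model takes no time and is no camera call; for the wrist camera it gives the pose at the moment of the call.
- manip.sign_off(): hands the job in, once; it reports no verdict.
Trained networks look in the newest picture that a camera, given by its name, has taken for a name from the list of things; names that differ only in an ending like _2 or _b are one class to them, and where a whole thing is asked for, a point or a joint stands for the part that bears it (a point fixed in the world has none). Each returns a list of dicts, best first, with "conf" (0 to 1); they miss things now and then, are a little off and sometimes report something else, mostly with a low value. They report only what shows in the picture. A call takes as long as a camera call. They do not tell look-alikes from the thing itself.
- manip.regions_of(camera, query): "mask" (384x512 bool, what is visible of it).
- manip.mark_of(camera, query): "location" ([x, y, z] in m, in the coordinates of the camera as it stood for that picture, good to about 4 mm: a listed point, or the origin of a listed thing).
The state is a dict: "clock": time; "qpos": joint angles; "qd": joint speeds; "effort": joint torques, N m; "position": TCP position; "ee_rot": TCP orientation; "contact_force": force on the tool from outside, world axes, zero at the start; "moment": the same for the moment, N m; "width": finger opening in m.
Only numpy, scipy, OpenCV 4.12 (cv2) and the standard library are available. Lean on these libraries where they do the work, as an engineer would, in place of code of your own. Each camera call takes 0.05 s, during which the arm holds its last target.

## Working session

There is one attempt and no reset: what is moved stays moved. The work goes in short steps, Python scripts to look and compute and a tool call to move; the robot and the scene stay as the last step left them, time stands still between calls to the robot, and variables do not carry over. Pictures are saved under pics/ and viewed, and the job is handed in when it is done.

Besides the shell and the picture viewer there is one more tool, called after "Emit:" as name(argument=value, ...), one argument or row to a line, values as JSON. play_rows: Moves the arm, as the interface text tells. Its arguments: {"type":"object","properties":{"steps":{"type":"array","items":{"type":"array","items":{"type":"number"}}},"newtons":{"type":"number"}},"required":["steps"]}

```bash
ls; mkdir -p pics; cat > h.py <<'E'
from rig import manip
import numpy as np, cv2
def w(cam,p,m=None):
    m=m or manip.camera_model(cam); return np.array(m["R"]).T@(np.array(p)-np.array(m["t"]))
def cloud(cam,d,m=None):
    m=m or manip.camera_model(cam);K=np.array(m["mtx"])
    v,u=np.mgrid[:384,:512]
    P=np.stack([(u-K[0,2])/K[0,0]*d,(v-K[1,2])/K[1,1]*d,d],-1)
    return (P-np.array(m["t"]))@np.array(m["R"])
E
python3 - <<'E'
from h import *
print(manip.get_state())
for c in ["scene","side"]:
    im,d=manip.get_image(c); cv2.imwrite(f"pics/{c}0.png",im[:,:,::-1]); np.save(c+"0.npy",d)
    for q in ["mix_shelf","tray_front","brush_box","lid_hinge","lid_edge","spatula","small_jar","spout_tin","paddle","round_can"]:
        for r in manip.mark_of(c,q)[:3]: print(c,q,round(r["conf"],2),w(c,r["location"]).round(3))
E
```

```text
pics
{'clock': 0.0, 'qpos': array([-1.21015855e-01,  2.76580545e-01,  1.50614242e+00, -4.21933739e-05,
        1.36071888e+00, -1.20987902e-01]), 'qd': array([1.30687312e-03, 9.88894937e-05, 3.06533784e-04, 2.45149677e-04,
       1.19239287e-03, 9.93756426e-04]), 'effort': array([ 6.20495921e-04, -4.16768074e+01, -2.45808578e+01, -1.52056768e-04,
        1.11346930e-02,  1.69860516e-05]), 'position': array([5.74590206e-01, 2.31953714e-05, 3.03044144e-01]), 'ee_rot': array([ 0.49948928,  0.49958997,  0.50050073, -0.50041916]), 'contact_force': array([ 0.13962571,  0.94962817, -0.20581942]), 'moment': array([-0.04100984,  0.03825401, -0.03660493]), 'width': 0.0849095631908734}
scene mix_shelf 0.81 [ 0.6   -0.167  0.002]
scene mix_shelf 0.69 [0.669 0.203 0.114]
scene mix_shelf 0.15 [0.758 0.223 0.001]
scene tray_front 0.97 [ 0.523 -0.188  0.034]
scene brush_box 0.68 [0.585 0.185 0.024]
scene lid_hinge 0.73 [0.672 0.203 0.11 ]
scene lid_edge 0.85 [0.544 0.182 0.237]
scene spatula 0.92 [ 0.573 -0.175  0.01 ]
scene spatula 0.69 [ 0.441 -0.429  0.002]
scene spatula 0.51 [ 0.301 -0.28   0.004]
scene small_jar 0.5 [ 0.432 -0.127  0.   ]
scene spout_tin 0.59 [ 0.727 -0.053  0.08 ]
scene spout_tin 0.31 [ 0.598 -0.168 -0.001]
scene paddle 0.53 [ 0.761 -0.212  0.089]
scene paddle 0.49 [ 0.435 -0.127  0.002]
scene round_can 0.91 [0.755 0.224 0.002]
side mix_shelf 0.77 [ 0.597 -0.169 -0.001]
side tray_front 0.98 [ 0.523 -0.185  0.038]
side lid_edge 0.64 [0.551 0.181 0.235]
side spatula 0.91 [ 0.57  -0.178  0.008]
side spatula 0.57 [ 0.442 -0.425  0.002]
side spatula 0.44 [ 0.305 -0.281 -0.002]
side small_jar 0.49 [ 0.435 -0.124 -0.002]
side spout_tin 0.8 [ 0.723 -0.046  0.079]
side paddle 0.2 [ 0.437 -0.125 -0.003]
side round_can 0.92 [0.757 0.232 0.001]
```

View pics/scene0.png

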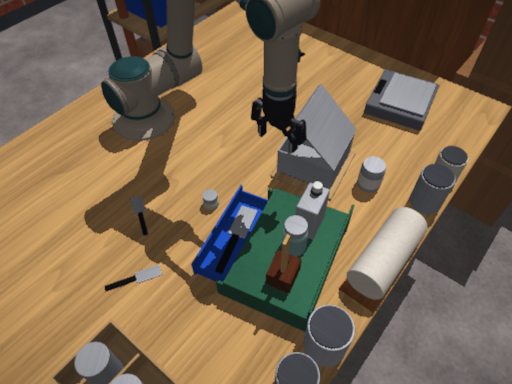

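View pics/side0.png

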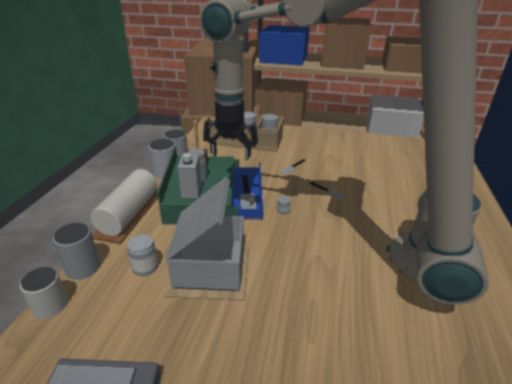

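The scene view shows the blue tray around (230,235), the green shelf at (285,255), the steel box with its lid open at (318,140), and the small jar at (210,200). There are three spatulas. One lies in the tray (237,235). The two on the bench at (140,215) and (133,278) are look-alikes. Next I'll get the yaws and the flush line from depth.

```bash
python3 - <<'E'
from h import *
for c in ["scene","side"]:
    im=cv2.imread(f"pics/{c}0.png"); d=np.load(c+"0.npy"); P=cloud(c,d); hsv=cv2.cvtColor(im,cv2.COLOR_BGR2HSV)
    near=(d>0)&(P[...,0]>.4)&(P[...,0]<.95)&(abs(P[...,1])<.45)
    g=near&(hsv[...,0]>65)&(hsv[...,0]<90)&(hsv[...,1]>100)&(P[...,1]<.1)
    top=g&(abs(P[...,2]-.078)<.006); Q=P[top]
    rc=cv2.minAreaRect((Q[:,:2]*1000).astype(np.float32)); print(c,"deck",len(Q),rc, np.median(Q[:,2]))
    print(cv2.boxPoints(rc).round(0).tolist())
    b=near&(hsv[...,0]>105)&(hsv[...,0]<130)&(hsv[...,1]>120)&(P[...,1]<.1)
    Q=P[b]; print("blue",len(Q),Q.min(0).round(3),Q.max(0).round(3))
    t=Q[(Q[:,2]>.052)&(Q[:,2]<.07)]
    if len(t)>20:
        l=cv2.fitLine((t[:,:2]).astype(np.float32),cv2.DIST_HUBER,0,.01,.01).ravel(); print("paneltop",len(t),l, np.degrees(np.arctan2(-l[0],l[1])), t[:,:2].min(0),t[:,:2].max(0))
    # lid : 
    r=manip.regions_of(c,"lid")
    if r:
        m=r[0]["mask"]&near&(P[...,2]>.13); Q=P[m]; print("lid",r[0]["conf"],len(Q))
        x=Q-np.median(Q,0); x=Q[np.linalg.norm(x,axis=1)<.15]; ctr=x.mean(0)
        for _ in range(3):
            n=np.linalg.svd(x-ctr,full_matrices=False)[2][2]; x=x[abs((x-ctr)@n)<.006]; ctr=x.mean(0)
        n*=np.sign(n[2]); print("plane",n.round(3),ctr.round(3),"angle",np.arccos(n[2]),"yaw",np.degrees(np.arctan2(-n[1],-n[0])), "zmax",x[:,2].max(), x.min(0).round(3),x.max(0).round(3))
    q=manip.regions_of(c,"small_jar")
    if q:
        Q=P[q[0]["mask"]&near]; print("jar",Q.min(0),Q.max(0),np.median(Q,0))
E
```

```text
scene deck 6516 ((727.0988159179688, -136.84645080566406), (220.282470703125, 315.0240478515625), 14.151525497436523) 0.07871579132800521
[[582.0, -11.0], [659.0, -317.0], [872.0, -263.0], [795.0, 43.0]]
blue 2394 [ 0.494 -0.321  0.002] [ 0.641 -0.037  0.083]
paneltop 293 [ 0.24166222 -0.97036046  0.53216505 -0.19901551] -166.01534 [ 0.49372574 -0.32040249] [ 0.6410729  -0.05255245]
lid 0.68 2422
plane [0.673 0.13  0.728] [0.603 0.19  0.184] angle 0.755492004156099 yaw -169.06841896929998 zmax 0.24061976770716928 [0.526 0.098 0.13 ] [0.678 0.29  0.241]
jar [ 0.4156574  -0.14782721 -0.00266846] [ 0.46083586 -0.0932698   0.05176312] [ 0.44522222 -0.1305868   0.04132896]
side deck 0 ((0.0, 0.0), (0.0, 0.0), 0.0) nan
[[0.0, 0.0], [0.0, 0.0], [0.0, 0.0], [0.0, 0.0]]
blue 1034 [ 0.494 -0.312  0.007] [ 0.654 -0.031  0.071]
paneltop 39 [ 0.24166176 -0.9703606   0.5208278  -0.15441224] -166.01537 [ 0.49637462 -0.28224326] [ 0.63471672 -0.05348693]
lid 0.57 1860
plane [0.669 0.135 0.731] [0.593 0.206 0.188] angle 0.7513340260956689 yaw -168.6343860714904 zmax 0.23720248077126022 [0.525 0.096 0.13 ] [0.672 0.294 0.237]
jar [ 0.69933516 -0.15012186  0.07736608] [ 0.75794885 -0.1033438   0.17867363] [ 0.7077988  -0.12044551  0.15039656]
  return _methods._mean(a, axis=axis, dtype=dtype,
  ret = ret.dtype.type(ret / rcount)
```

```bash
python3 - <<'E'
import cv2
a=cv2.imread("pics/scene0.png")[170:320,170:370]; cv2.imwrite("pics/crop0.png",cv2.resize(a,None,fx=4,fy=4,interpolation=cv2.INTER_CUBIC))
E
```

```text
(no output)
```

View pics/crop0.png

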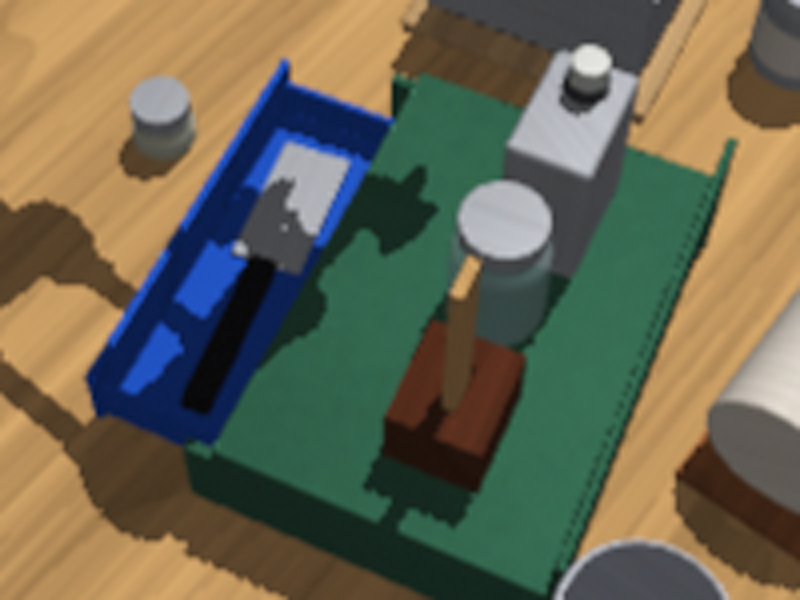

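Measured:
- **Shelf:** origin about (0.600, -0.1685), yaw 14.1°. The tray is about 79 mm out.
- **Lid:** angle 0.75 rad, box yaw 11°. The hinge at z≈0.11 agrees with the fitted lid plane (6 mm offset).
- **Small jar:** (0.434, -0.126).

The spatula meant is the one lying in the tray along its width, at crop pixels (250,270). I'll do the lid first, with the gripper closed, pressing at (0.569, 0.183).

Emit:
play_rows(
  steps=[
    [1, -1, 0, 0, 0],
    [1, -0.5, 0, 0, 0],
    [1, 0, 0, -1, 0],
    [1, 0, 0, -1, 0],
    [1, 0, 0, -1, 0],
    [1, 0, 0, -1, 0],
    [1, 0, 0, -1, 0],
    [1, 0, 0, -1, 0],
    [1, 0, -0.15, -0.1, 0],
    [1, 0, 0, 0, 0],
    [1, 0, 0, 0, 0],
  ],
  newtons=30,
)

```text
clock: 2.4
position: [0.5705, 0.1823, 0.349]
ee_rot: [-0.5, -0.5, -0.5, 0.5]
contact_force: [-0.3, -0.1, -0.3]
width: -0.0001
```

Emit:
play_rows(
  steps=[
    [1, 0.8, 0, 0, 0],
    [1, 0.8, 0, 0, 0],
    [1, 0.5, 0, 0, 0],
    [1, 0.5, 0, 0, 0],
    [1, 0.5, 0, 0, 0],
    [1, 0.5, 0, 0, 0],
    [1, 0.5, 0, 0, 0],
    [1, 0.4, 0, 0, 0],
    [1, 0.3, 0, 0, 0],
    [1, 0, 0, 0, 0],
  ],
)

```text
clock: 3.4
position: [0.5701, 0.1822, 0.2036]
ee_rot: [-0.499, -0.5, -0.5, 0.501]
contact_force: [-0.2, 0.5, -0.3]
width: 0.0
```

Emit:
play_rows(
  steps=[
    [1, 0.2, 0, 0, 0],
    [1, 0.1, 0, 0, 0],
    [1, 0.1, 0, 0, 0],
  ],
)

```text
clock: 3.7
position: [0.5706, 0.1829, 0.1931]
ee_rot: [0.5, 0.5, 0.5, -0.5]
contact_force: [-0.6, -1.3, 2.0]
width: -0.0
```

```bash
python3 - <<'E'
from h import *
im,d=manip.get_image("side"); cv2.imwrite("pics/side1.png",im[:,:,::-1]); 
E
```

```text
(no output)
```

View pics/side1.png

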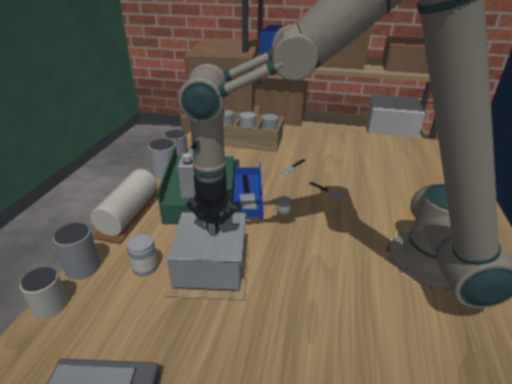

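The lid is nearly flat, at (210,235). I'll keep pressing until the force rises at the stop.

Emit:
play_rows(
  steps=[
    [1, 0.1, 0, 0, 0],
    [1, 0.1, 0, 0, 0],
    [1, 0, 0, 0, 0],
  ],
)

```text
clock: 4.05
position: [0.5707, 0.1831, 0.1903]
ee_rot: [0.501, 0.501, 0.5, -0.499]
contact_force: [-4.3, -0.9, 17.1]
width: -0.0003
```

The stop is reached at 17 N. Next I lift off and go to the tray, staying to its right, away from the small jar.

Emit:
play_rows(
  steps=[
    [1, -1, 0, 0, 0],
    [1, -1, 0, 0, 0],
    [1, -0.3, -0.25, 1, 0],
    [1, 0, -0.25, 1, 0],
    [1, 0, -0.25, 1, 0],
    [1, 0, -0.25, 1, 0],
    [1, 0, -0.25, 1, 0],
    [1, 0, -0.25, 1, 0],
    [1, 0, -0.25, 1, 0],
    [1, 0, -0.25, 1, 0],
    [1, 0, -0.25, 1, 0],
    [1, 0, -0.25, 1, 0],
    [1, 0, -0.25, 1, 0],
    [1, 0, -0.15, 1, 0],
    [1, 0, 0, 1, 0],
    [1, 0, 0, 0.33, 0],
    [1, 0, 0, 0, -0.8],
    [1, 0, 0, 0, -0.8],
    [1, 0, 0, 0, -0.75],
    [1, 0, 0, 0, 0],
  ],
)

```text
clock: 6.05
position: [0.4837, -0.2161, 0.2558]
ee_rot: [0.558, 0.435, 0.558, -0.435]
contact_force: [0.6, 0.9, 0.0]
width: -0.0
```

```bash
python3 - <<'E'
from h import *
for c in ["side","wrist"]:
    im,d=manip.get_image(c); cv2.imwrite(f"pics/{c}2.png",im[:,:,::-1])
    m=manip.camera_model(c); np.save(c+"2.npy",d)
    for q in ["mix_shelf","tray_front","lid_edge","lid_hinge","small_jar"]:
        for r in manip.mark_of(c,q)[:1]: print(c,q,round(r["conf"],2),w(c,r["location"],m).round(3))
print(manip.get_state()["position"])
E
```

```text
side mix_shelf 0.93 [ 0.597 -0.164 -0.003]
side tray_front 0.94 [ 0.522 -0.186  0.037]
side lid_edge 0.68 [0.5   0.175 0.115]
side lid_hinge 0.8 [0.67  0.205 0.112]
side small_jar 0.78 [ 0.436 -0.123 -0.004]
wrist mix_shelf 0.65 [ 0.599 -0.167  0.002]
wrist tray_front 0.67 [ 0.519 -0.185  0.036]
wrist small_jar 0.63 [ 0.434 -0.121 -0.002]
[ 0.4835351  -0.216926    0.25592477]
```

View pics/wrist2.png

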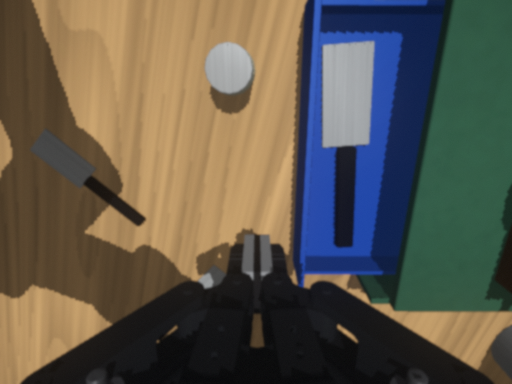

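View pics/side2.png

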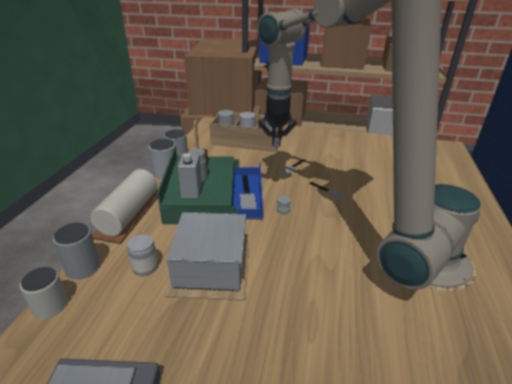

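The side view shows the lid flat at (210,235), and its edge point at z 0.115 matches a shut lid. The wrist view shows the tray panel edge at column 300, parallel to the tool. The spatula is inside, and the small jar at (230,68) is clear of the path. Now I descend and push most of the way.

Emit:
play_rows(
  steps=[
    [1, 1, 0, 0, 0],
    [1, 1, 0, 0, 0],
    [1, 1, 0, 0, 0],
    [1, 1, 0, 0, 0],
    [1, 0.9, 0, 0, 0],
    [1, 0, 0, 0, 0],
    [1, 0, 0.4, 0, 0],
    [1, 0, 0.3, 0, 0],
    [1, 0, 0.2, 0, 0],
    [1, 0, 0.3, 0, 0],
    [1, 0, 0.3, 0, 0],
    [1, 0, 0.3, 0, 0],
    [1, 0, 0.3, 0, 0],
    [1, 0, 0.3, 0, 0],
    [1, 0, 0.3, 0, 0],
    [1, 0, 0.3, 0, 0],
    [1, 0, 0.2, 0, 0],
    [1, 0, 0, 0, 0],
  ],
)

```text
clock: 8.45
position: [0.5781, -0.1932, 0.1088]
ee_rot: [0.558, 0.435, 0.557, -0.434]
contact_force: [-0.6, -0.3, 0.4]
width: -0.0002
```

```bash
cat > look.py <<'E'
from h import *
import sys
k=sys.argv[1]
for c in ["scene","wrist"]:
    m=manip.camera_model(c)
    im,d=manip.get_image(c); cv2.imwrite(f"pics/{c}{k}.png",im[:,:,::-1])
    P=cloud(c,d,m); hsv=cv2.cvtColor(im,cv2.COLOR_RGB2HSV)
    a=np.radians(14.1); ex=np.array([np.cos(a),np.sin(a)]); ey=np.array([-ex[1],ex[0]])
    O=np.array([.600,-.1685]); X=(P[...,:2]-O)@ex; Y=(P[...,:2]-O)@ey; Z=P[...,2]
    for q in ["tray_front","mix_shelf","spatula"]:
        for r in manip.mark_of(c,q)[:1]:
            p=w(c,r["location"],m); print(c,q,round(r["conf"],2),p.round(3),"shelf x",((p[:2]-O)@ex).round(4),"y",((p[:2]-O)@ey).round(3))
    ok=(d>0)&(abs(Y)<.17)&(X>-.12)&(X<.2)
    b=ok&(hsv[...,0]>105)&(hsv[...,0]<130)&(hsv[...,1]>120)&(Z>.055)&(Z<.068)
    g=ok&(hsv[...,0]>65)&(hsv[...,0]<90)&(hsv[...,1]>100)&(abs(Z-.078)<.005)
    s=ok&(hsv[...,0]>65)&(hsv[...,0]<90)&(hsv[...,1]>100)&(Z<.07)&(Z>.03)
    for n,mk in (("paneltop",b),("deck",g),("sidepanel",s)):
        for y0 in np.arange(-.16,.16,.04):
            sel=mk&(Y>=y0)&(Y<y0+.04)
            if sel.sum()>8: print(c,n,round(y0,2),sel.sum(),np.percentile(X[sel],[2,10,50]).round(4),np.median(Z[sel]).round(3))
E
python3 look.py 3
```

```text
scene tray_front 0.87 [ 0.585 -0.169  0.034] shelf x -0.0146 y 0.003
scene mix_shelf 0.62 [ 0.602 -0.166  0.004] shelf x 0.0022 y 0.002
scene spatula 0.82 [ 0.301 -0.281 -0.   ] shelf x -0.3174 y -0.036
scene paneltop -0.16 26 [-0.0111 -0.0105 -0.0069] 0.062
scene paneltop -0.12 45 [-0.0105 -0.01   -0.0072] 0.062
scene paneltop -0.08 36 [-0.0107 -0.0099 -0.0068] 0.062
scene paneltop -0.04 26 [-0.0125 -0.0119 -0.0077] 0.061
scene paneltop 0.04 34 [-0.0104 -0.0096 -0.0064] 0.062
scene paneltop 0.08 31 [-0.0094 -0.009  -0.006 ] 0.062
scene paneltop 0.12 13 [-0.0103 -0.0098 -0.0069] 0.062
scene deck -0.16 1152 [0.0262 0.0415 0.1148] 0.079
scene deck -0.12 720 [0.0243 0.0338 0.0817] 0.079
scene deck -0.08 612 [0.0252 0.0337 0.0769] 0.079
scene deck -0.04 623 [0.0257 0.0357 0.0825] 0.079
scene deck 0.0 582 [0.0248 0.0347 0.0796] 0.079
scene deck 0.04 439 [0.0244 0.0322 0.07  ] 0.079
scene deck 0.08 459 [0.0241 0.0329 0.0742] 0.079
scene deck 0.12 376 [0.0234 0.0318 0.0723] 0.079
scene sidepanel -0.16 518 [0.0053 0.0194 0.1032] 0.051
scene sidepanel 0.12 34 [0.0032 0.0036 0.0079] 0.056
wrist tray_front 0.92 [ 0.585 -0.169  0.038] shelf x -0.0151 y 0.003
wrist mix_shelf 0.97 [ 0.599 -0.168  0.   ] shelf x -0.0008 y 0.001
wrist spatula 0.7 [ 0.638 -0.161  0.011] shelf x 0.0387 y -0.002
wrist paneltop -0.04 587 [-0.0119 -0.0118 -0.0093] 0.063
wrist paneltop 0.0 1378 [-0.0119 -0.0118 -0.0094] 0.063
wrist paneltop 0.04 1896 [-0.0118 -0.0117 -0.0093] 0.063
wrist paneltop 0.08 949 [-0.0118 -0.0117 -0.0093] 0.063
wrist deck -0.08 2005 [0.0549 0.0621 0.0777] 0.079
wrist deck -0.04 9962 [0.0206 0.027  0.0526] 0.079
wrist deck 0.0 12731 [0.0205 0.0235 0.0435] 0.079
wrist deck 0.04 13944 [0.0208 0.0233 0.0383] 0.079
wrist deck 0.08 4370 [0.0204 0.0218 0.0342] 0.079
wrist sidepanel -0.04 23 [0.0203 0.0203 0.0205] 0.07
wrist sidepanel 0.0 16 [0.0203 0.0204 0.0206] 0.07
```

View pics/wrist3.png

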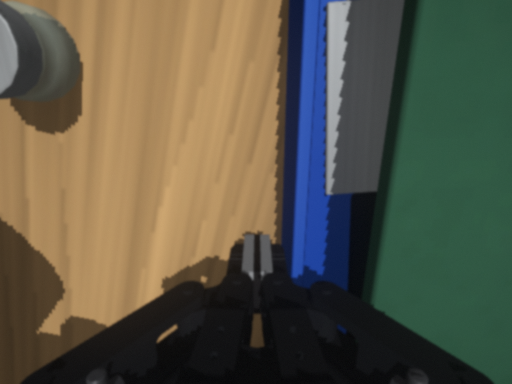

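View pics/scene3.png

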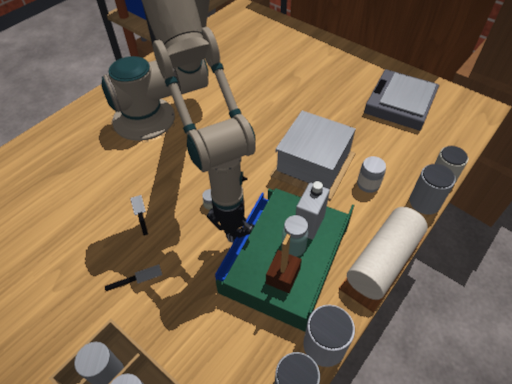

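The wrist view gives the panel outer face at -11.9 mm and the deck edge at +20.5 mm, so the tray is about 12.4 mm out. The scene camera gives about 13 mm. The spatula is still in the tray at (355,100). I'll push 12.3 mm further, slowly.

Emit:
play_rows(
  steps=[
    [1, 0, 0.1, 0, 0],
    [1, 0, 0.1, 0, 0],
    [1, 0, 0.1, 0, 0],
    [1, 0, 0.06, 0, 0],
    [1, 0, 0.05, 0, 0],
    [1, 0, 0, 0, 0],
  ],
)

```text
clock: 9.45
position: [0.5889, -0.1904, 0.1089]
ee_rot: [0.558, 0.435, 0.558, -0.435]
contact_force: [-1.3, 0.6, 0.2]
width: -0.0002
```

```bash
python3 look.py 4 | grep -v "scene deck"
```

```text
scene tray_front 0.73 [ 0.594 -0.169  0.036] shelf x -0.0065 y 0.001
scene mix_shelf 0.79 [ 0.602 -0.164  0.002] shelf x 0.003 y 0.004
scene spatula 0.83 [ 0.44  -0.429  0.003] shelf x -0.2191 y -0.214
scene paneltop -0.16 26 [0.0001 0.0003 0.0036] 0.061
scene paneltop -0.12 46 [-0.0003  0.0005  0.0033] 0.062
scene paneltop -0.08 41 [0.0001 0.0013 0.0039] 0.062
scene paneltop -0.04 25 [-0.0023 -0.0007  0.0029] 0.061
scene paneltop 0.04 34 [0.0003 0.0007 0.0035] 0.062
scene paneltop 0.08 30 [-0.0001  0.0013  0.0037] 0.062
scene paneltop 0.12 14 [0.0015 0.0017 0.004 ] 0.061
scene sidepanel -0.16 515 [0.0064 0.0211 0.1034] 0.051
scene sidepanel 0.12 33 [0.0029 0.0038 0.0085] 0.055
wrist tray_front 0.95 [ 0.596 -0.164  0.038] shelf x -0.0032 y 0.005
wrist mix_shelf 0.56 [ 0.601 -0.167  0.002] shelf x 0.0011 y 0.002
wrist paneltop -0.04 500 [-0.0014 -0.0012  0.0016] 0.063
wrist paneltop 0.0 1351 [-0.0013 -0.0012  0.0012] 0.063
wrist paneltop 0.04 1869 [-0.0013 -0.0012  0.0013] 0.063
wrist paneltop 0.08 918 [-0.0013 -0.0011  0.0013] 0.063
wrist deck -0.08 2070 [0.067  0.0743 0.0903] 0.079
wrist deck -0.04 10902 [0.0218 0.0321 0.0626] 0.079
wrist deck 0.0 15900 [0.0206 0.025  0.0499] 0.079
wrist deck 0.04 18753 [0.0208 0.0244 0.0446] 0.079
wrist deck 0.08 6005 [0.0206 0.0232 0.0407] 0.079
```

About 2 mm is left on both cameras. I'll nudge it 1.8 mm, then back off and lift.

Emit:
play_rows(
  steps=[
    [1, 0, 0.04, 0, 0],
    [1, 0, 0.02, 0, 0],
    [1, 0, 0, 0, 0],
    [1, 0, -0.5, 0, 0],
    [1, 0, -0.8, 0, 0],
    [1, -1, 0, 0, 0],
    [1, -1, 0, 0, 0],
    [1, -1, 0, 0, 0],
    [1, -1, 0, 0, 0],
    [1, -1, 0, 0, 0],
    [1, 0, 0, 0, 0],
  ],
)

```text
clock: 10.95
position: [0.5549, -0.2004, 0.2638]
ee_rot: [0.561, 0.436, 0.554, -0.434]
contact_force: [0.4, -0.2, 0.6]
width: -0.0004
```

```bash
python3 look.py 5; python3 - <<'E'
from h import *
im,d=manip.get_image("side"); cv2.imwrite("pics/side5.png",im[:,:,::-1])
P=cloud("side",d)
for q in ["lid_edge","lid_hinge","small_jar","paddle","spout_tin","round_can"]:
    for r in manip.mark_of("side",q)[:1]: print(q,round(r["conf"],2),w("side",r["location"]).round(3))
r=manip.regions_of("side","lid")
Q=P[r[0]["mask"]&(P[...,2]>.09)]; A=np.c_[Q[:,:2],np.ones(len(Q))]
for _ in range(4):
    c=np.linalg.lstsq(A,Q[:,2],rcond=None)[0]; k=abs(A@c-Q[:,2])<.004; A,Q=A[k],Q[k]
print("lid slope",c.round(3),len(Q),Q[:,2].min(),Q[:,2].max())
E
```

```text
scene tray_front 0.67 [ 0.597 -0.168  0.037] shelf x -0.0027 y 0.002
scene mix_shelf 0.98 [ 0.601 -0.167  0.001] shelf x 0.0016 y 0.001
scene spatula 0.84 [ 0.302 -0.28   0.001] shelf x -0.3165 y -0.036
scene paneltop -0.16 22 [0.001  0.0016 0.0048] 0.062
scene paneltop -0.12 44 [0.0011 0.002  0.0041] 0.062
scene paneltop -0.08 41 [0.0012 0.002  0.005 ] 0.062
scene paneltop -0.04 39 [0.001  0.0018 0.0049] 0.062
scene paneltop 0.0 37 [0.0012 0.0022 0.0054] 0.062
scene paneltop 0.04 36 [0.0015 0.0023 0.0055] 0.062
scene paneltop 0.08 30 [0.0011 0.0022 0.0047] 0.062
scene paneltop 0.12 16 [0.0026 0.0034 0.0054] 0.063
scene deck -0.16 1148 [0.0254 0.0407 0.1142] 0.079
scene deck -0.12 712 [0.0241 0.0337 0.0807] 0.079
scene deck -0.08 626 [0.0242 0.0328 0.0761] 0.079
scene deck -0.04 625 [0.0239 0.0336 0.0819] 0.079
scene deck 0.0 592 [0.0247 0.0339 0.0796] 0.079
scene deck 0.04 435 [0.0241 0.0314 0.0686] 0.079
scene deck 0.08 460 [0.0243 0.0323 0.0736] 0.079
scene deck 0.12 378 [0.0238 0.0321 0.0726] 0.079
scene sidepanel -0.16 516 [0.0059 0.0201 0.1034] 0.051
scene sidepanel 0.12 33 [0.
[... 636 characters left out ...]
003 0.0004 0.0026] 0.063
wrist deck -0.16 1794 [0.0364 0.0509 0.0846] 0.079
wrist deck -0.12 3279 [0.0217 0.0293 0.0672] 0.079
wrist deck -0.08 3952 [0.0223 0.0303 0.0702] 0.079
wrist deck -0.04 4766 [0.0225 0.0308 0.0724] 0.079
wrist deck 0.0 5197 [0.0224 0.0301 0.0691] 0.079
wrist deck 0.04 6465 [0.0226 0.0307 0.0718] 0.079
wrist deck 0.08 7616 [0.0222 0.0304 0.0718] 0.079
wrist deck 0.12 1971 [0.0216 0.0298 0.0722] 0.079
wrist sidepanel -0.16 25 [0.0137 0.0146 0.0176] 0.035
lid_edge 0.95 [0.498 0.173 0.115]
lid_hinge 0.83 [0.667 0.202 0.112]
small_jar 0.79 [ 0.432 -0.124 -0.   ]
round_can 0.66 [0.758 0.233 0.001]
lid slope [-0.026  0.064  0.119] 432 0.11247558283666678 0.11997877601560114
```

View pics/wrist5.png

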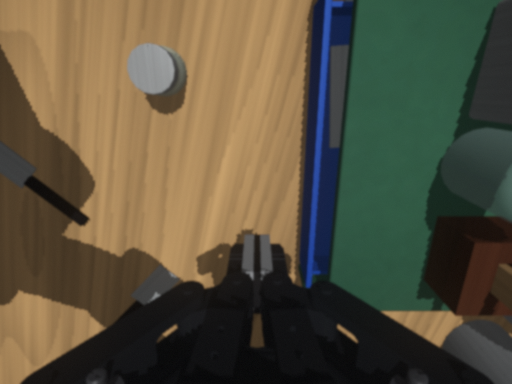

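View pics/side5.png

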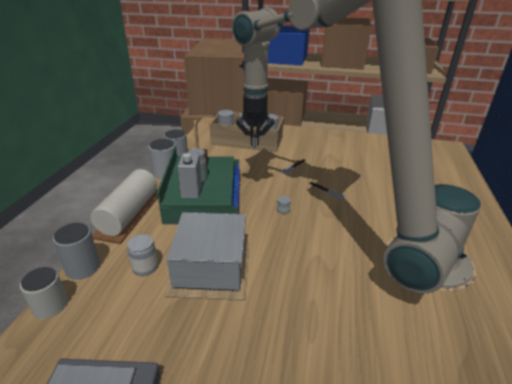

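The tray is flush to about 0–2 mm (panel to deck edge ≈20–21 mm, nominal 20). The side-camera fit of the lid had few points, so I'll check the lid plane from the scene camera.

```bash
python3 - <<'E'
from h import *
im,d=manip.get_image("scene"); P=cloud("scene",d)
a=np.radians(11); R=np.array([[np.cos(a),np.sin(a)],[-np.sin(a),np.cos(a)]])
L=(P[...,:2]-[.672,.203])@R.T; Z=P[...,2]
k=(d>0)&(L[...,0]>-.172)&(L[...,0]<-.01)&(abs(L[...,1])<.08)&(Z>.09)&(Z<.2)
A=np.c_[L[k],np.ones(k.sum())]; print(np.linalg.lstsq(A,Z[k],rcond=None)[0].round(4),k.sum(),np.percentile(Z[k],[1,50,99]).round(4))
print(manip.get_state()["contact_force"])
for q in ["small_jar","round_can","spout_tin","paddle_holder","paddle","glass_jar"]:
    for r in manip.mark_of("scene",q)[:1]: print(q,round(r["conf"],2),w("scene",r["location"]).round(3))
E
```

```text
[0.0004 0.0021 0.1188] 2163 [0.1148 0.1188 0.1226]
[ 0.03324322 -0.09207974  0.13636106]
small_jar 0.46 [ 0.435 -0.126  0.001]
round_can 0.77 [ 0.755  0.224 -0.001]
spout_tin 0.64 [ 0.762 -0.212  0.09 ]
paddle_holder 0.9 [ 0.762 -0.21   0.078]
paddle 0.63 [ 0.76  -0.211  0.088]
glass_jar 0.8 [ 0.734 -0.13   0.076]
```

The lid slope is 0.0004 rad, so it is fully shut, and the other things are where they were. Handing in.

```bash
python3 -c "
from rig import manip
print(manip.sign_off())"
```

```text
the job is handed in; nothing more can be done
None
```

The lid is shut and the tray is pushed in flush, as far as my last checks show. The job is handed in at about 11 s on the robot's clock; no verdict was reported.

- **Lid:** I pressed it down with closed fingertips until the stop pushed back with 17 N. The last plane fit gave a slope of 0.0004 rad. An earlier fit from the side camera, with few points, gave 0.03–0.06 rad, and I set it aside as unreliable.
- **Tray:** I pushed it in from about 79 mm out, in three stages. The last depth readings put the front panel within about 0–2 mm of flush. The network's own tray and shelf points suggest up to 4 mm still out, which is within both their accuracy and the 6 mm allowed.
- **Spatula:** The last wrist picture shows its blade still lying in the tray. The deck hides the rest of it. In the end pictures the networks marked only the look-alike spatulas on the bench.
- **Other things:** The small jar and the can measured within a few millimetres of where they started. The paddle also did in the scene camera, though with moderate confidence. The jar and the paddle holder on the deck look undisturbed, but I had no start positions for them. The last network mark for the tin landed on the paddle, so I checked the tin only by eye; it is standing in its place in the pictures.
- **Robot:** It stands clear of everything, with no contact force.

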